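Stow the hair clip and lock the bayonet lid of the canister

TASK

Put the hair clip into the open steel canister, then close the canister with its wooden lid: line the lid's two lugs up with the two slots in the rim, press it down and twist it a quarter turn clockwise (seen from above) until it locks, and let go. Do not disturb the nail polish, the comb, the bamboo tray or the cosmetics case.

Things in the scene. Friction and masses are not known exactly. Their poses are not given: they have to be found in the camera images.
- clip_center (a point): Purple plastic claw hair clip, loose, lying on the shelf, 46 long x 20 wide x 26 mm high. The point is its centre, 13 mm above the shelf; x runs along its length, y across its 20 mm width (the width to grip), z up. 20 g or so. It passes through the 58 mm mouth of the canister and may simply fall to the floor inside.
- lid_center (a point): Round wooden lid, loose, lying plug down on the shelf, about 90 g, 49 mm high. From below: plug 54 mm diameter x 15 mm; disc 86 mm diameter x 6 mm; grip bar. The point is on the axis half-way up: 24.5 mm above the plug's underside, 9.5 above the disc's underside, 3.5 above the disc's top. x runs along the grip bar, z up. Half a turn leaves the lid the same.
- lid_bar (a point): Centre of the lid's upright wooden grip bar, 50 long (lid x) x 14 wide (lid y, the width to grip) x 28 mm high, standing on the disc across its middle. The point is on the lid's axis, 14 mm above the disc's top.
- lid_lug (a point): Outer end of one of the lid's two opposite steel lugs, which stick out of the plug along lid +x and -x, in line with the grip bar. Each is 11 mm wide, 5 mm thick and reaches 34 mm from the axis; its top is 8.5 mm below the disc's underside, its bottom 1.5 mm above the plug's underside.
- canister_mouth (a point): Round steel canister, fixed to the shelf (cannot move or turn), 79 mm diameter, open at the top, floor 70 mm below the rim. The point is the centre of the mouth at the rim's top, 80 mm above the shelf; z up. The rim is an inward white lip 6 mm thick with a 58 mm diameter opening, two slots on the +x and -x sides and pockets under it on the +y and -y sides.
- canister_slot (a point): One of two opposite slots in the canister's lip for the lid's lugs, 33 mm from the axis on the +x side (the other on -x), about 17 mm wide, level with the rim's top. The lid goes in with its bar along the slots; pressed until its disc is within 2 mm of the rim, the lugs are below the lip and it can be turned clockwise seen from above. Stops prevent turning it anticlockwise.
- canister_pocket (a point): One of two opposite 3 mm deep pockets in the lip's underside, 33 mm from the axis on the +y side (the other on -y), 90 degrees from the slots. After the quarter turn (a stop lies 5 degrees beyond) the lugs rise into them when the lid is let go: locked, the disc's underside is 5.5 mm above the rim and lid_center 15 mm; unlocked it is 2 to 3 mm higher or lower.
- gasket_top (a point): Black rubber sealing ring round the canister's rim, 86 mm outer and 79 mm inner diameter; the point is its centre, level with its top, 9 mm above the rim when free. It is sprung: the lid's disc presses it down at about 1 N per mm, 9 N when level with the rim, which is as far as the disc can go.
- polish_center (a point): Nail polish bottle, loose, upright: amber glass 32 mm in diameter, 38 mm high, with a black cap 15 mm in diameter, 72 mm high in all; the point is 36 mm above the shelf, on its axis. To be left alone.
- comb_center (a point): Wooden comb, loose, flat on the shelf, 170 x 36 x 6 mm, long along x; the point is its centre. To be left alone.
- tray_center (a point): Three-tier bamboo tray, fixed, 200 (x) x 130 (y) x 165 mm high; the point is its centre, 82.5 mm above the shelf. An obstacle, to be left alone.
- case_center (a point): Silver aluminium cosmetics case, fixed, 130 (x) x 200 (y) x 110 mm high, with a handle standing 21 mm out from its -x face; the point is its centre, 55 mm above the shelf. An obstacle, to be left alone.
Not all that is in view belongs to the job. Of the things that look like the part that bears clip_center, take the one that is farthest to the robot's right at the start. Of the things shaped like the part that bears lid_center, the wooden one is meant.

How it is judged (in metres and radians):
On the way:
1. the hair clip lies inside the canister, with the lid still off (horizontal distance between clip_center and canister_mouth below 0.034 m and z of clip_center in the frame of canister_mouth below -0.03 m and horizontal distance between lid_center and canister_mouth above 0.06 m), for 0.2 s.
At the end, for the whole second after the job is handed in: The clip is inside the canister; the lid is on it, level, within 6 mm of its axis, its grip bar within 0.2 rad of square to the slots, its lugs risen into the pockets (lid centre 13.3 to 16.5 mm above the rim), at rest and let go (horizontal distance between clip_center and canister_mouth below 0.034 m and z of clip_center in the frame of canister_mouth below -0.03 m and horizontal distance between lid_center and canister_mouth below 0.006 m and z of lid_center in the frame of canister_mouth between 0.0133 and 0.0165 m and angle between the x axis of lid_center and the y axis of canister_mouth, either way round below 0.2 rad and angle between lid_center's own z axis and vertical below 0.08 rad and linear speed of lid below 0.01 m/s); the robot touches nothing.
It fails at once if the nail polish is moved more than 15 mm or tipped (distance of polish_center from where it was at the start of the episode above 0.015 m or angle between polish_center's own z axis and vertical above 0.4 rad).
It fails at once if the comb is moved more than 15 mm (distance of comb_center from where it was at the start of the episode above 0.015 m).
It fails at once if the tray or the case is struck (over 5 N) (contact force between any of tray, case and anything else above 5 N).
It also fails if it takes over 72 s, if anything falls off the work surface, if the arm or the gripper's body presses on something with over 40 N, if the wrist force passes 120 N, or if a joint passes its speed limit or range.

ROBOT

A 6-joint arm with a two-finger parallel gripper is mounted at the origin on the work surface. World frame = base frame: x ahead of the robot, y to its left, z up, the work surface at z = 0. Lengths are in mm, angles in degrees, forces in N, time in s.
With the tool pointing down it reaches from about 300 to 850 mm from the base axis. Payload 4.2 kg.
Tool frame: the origin (TCP) lies between the finger pads; the fingertips stand ahead of it and the grasp point (between the pads) lies 3 mm ahead of it (nose_length is the z of the fingertips in the tool frame, in mm); z points along the fingers, y is the line along which they close (so a half turn about z gives the same grasp; the last joint's range is limited). The gripper opens to 91 mm and grips with 3 to 60 N. Pads are 32 mm wide; open, the fingers measure 118 mm over their backs; the gripper's body (76 mm by 178 mm) begins 60 mm behind the grasp point.
Start: joints at [65.088, 18.312, 89.639, -0, 72.044, -1.146], TCP at [231.732, 526.252, 235.976] pointing down, gripper open.
Joint ranges: [-177.97, 177.97], [-48.28, 115.42], [12.27, 149.76], [-77.06, 257.06], [2.81, 150.46], [-146.56, 146.56]. Speed limits (degrees/s): [147.25, 147.25, 180, 180, 180, 180].

INTERFACE

Orientations are given as [roll, pitch, yaw] about the fixed x, y, z axes, in that order (R = Rz(yaw) Ry(pitch) Rx(roll)).
In Python, from workcell import state, grab_frame, camera_params, job_done, nose_length gives the robot as it stands.
- The arm moves only by the tool step_arm, never from a script. Its argument "plan" is a list that holds one entry, the list of rows, each a list of 5 numbers: the shift along the tool's x, y, z in cm, then the turn about the tool's z in rad, then the opening, from 0 (shut) to 1 (fully open). In form: [[[x, y, z, turn, gripper], ...]]. A call has 1 to 20 rows; each row is the pose to reach, as a shift and turn from the pose commanded when the call began, along the tool's axes at that moment; what a row does not reach only later rows make up. A row lasts 1/8 s, in which the tool goes at most 62.5 mm and 10.7 degrees, less where a joint would pass 70% of its speed; a pose out of reach is approached as far as the arm can. A call with a gripper value outside its range is refused whole. The fingers move at their own pace and stop on an object; "newtons" is the grip in N (left out, the last holds). Time passes only in rows, so rows that repeat a pose let the fingers close. It gives the time, the measured TCP pose, the force, the opening and the grip force at its end, in the units of the state.
- state(): the state, without advancing time (a new reading comes with each control period).
- grab_frame(name): name is "scene" or "top" or "wrist"; returns the picture (480x640x3 uint8, blue, green, red); there is no depth.
- camera_params(name): a dict with "camera_matrix" (3x3 intrinsics, pixels), "R" (3x3) and "t" (3): a world point X has camera coordinates R X + t; the wrist camera has in their place "mount" (4x4, takes a point from camera to tool coordinates, whose origin is the TCP and whose axes are the flange's). Camera axes: x right, y down, z forward; pixel columns grow to the right and rows downward; lengths in mm; the calibration is good to about 2 mm. A picture is of the moment at which its call begins: read the wrist's pose just before it. camera_params takes no time and is no camera call.
- job_done(): hands the job in; it is judged then, once.
The state is a dict: "time_s": time; "qpos": joint angles; "qvel": joint speeds; "effort": joint torques, N m; "ee_pos": TCP position; "ee_rot": TCP orientation; "force": force on the tool from outside, world axes, zero at the start; "torque": the same for the moment, N m; "gripper_width": finger opening in mm; "gripper_force": force on a finger pad.
Only numpy, scipy, OpenCV 4.12 (cv2) and the standard library are available. Lean on these libraries where they do the work, as an engineer would, in place of code of your own. Each camera call takes 0.05 s, during which the arm holds its last target. There are 200 camera calls.

## Working session

There is one attempt and no reset: what is moved stays moved. The work goes in short steps, Python scripts to look and compute and a tool call to move; the robot and the scene stay as the last step left them, time stands still between calls to the robot, and variables do not carry over. Pictures are saved under pics/ and viewed, at most 10 in all, crops included, and the job is handed in when it is done.

Besides the shell and the picture viewer there is one more tool, called as name([rows], argument=value, ...), one row to a line, values as JSON. step_arm: Moves the arm, as the interface text tells. Its arguments: {"type":"object","properties":{"plan":{"type":"array","items":{"type":"array","items":{"type":"array","items":{"type":"number"}}}},"newtons":{"type":"number"}},"required":["plan"]}

```bash
ls; mkdir -p pics; python3 - <<'E'
from workcell import *
import cv2
for n in("scene","top"):cv2.imwrite(f"pics/{n}0.png",grab_frame(n))
for n in("scene","top","wrist"):print(n,camera_params(n))
print(state(),nose_length)
E
```

```text
pics
scene {'camera_matrix': array([[581.71719393,   0.        , 325.15555641],
       [  0.        , 581.71719393, 242.74128126],
       [  0.        ,   0.        ,   1.        ]]), 'R': array([[ 0.24162932,  0.97028895,  0.0124353 ],
       [ 0.84227845, -0.20335313, -0.49921391],
       [-0.48185298,  0.1310987 , -0.86638954]]), 't': array([-127.33909788, -460.4503417 , 1532.22292937])}
top {'camera_matrix': array([[521.29693027,   0.        , 314.28515936],
       [  0.        , 521.29693027, 232.79219257],
       [  0.        ,   0.        ,   1.        ]]), 'R': array([[-1.06922470e-02, -9.99938590e-01, -2.91413467e-03],
       [-9.77026866e-01,  1.10675034e-02, -2.12828599e-01],
       [ 2.12847782e-01,  5.71571916e-04, -9.77085204e-01]]), 't': array([  -8.23623887,  574.23010587, 1048.89258972])}
wrist {'camera_matrix': array([[346.23669807,   0.        , 316.31506503],
       [  0.        , 346.23669807, 239.19941323],
       [  0.        ,   0.        ,   1.        ]]), 'mount': array([[-6.94602157e-04, -9.56108929e-01, -2.93010638e-01,
         8.34358847e+01],
       [ 9
[... 227 characters left out ...]
 1.00000000e+00]])}
{'time_s': 0.1, 'qpos': array([ 6.50883826e+01,  1.83484385e+01,  8.96989131e+01, -1.77543500e-04,
        7.20435354e+01, -1.14387948e+00]), 'qvel': array([-0.04834581, -0.16522862, -0.22298336, -0.05231477,  0.04617225,
        0.07952117]), 'effort': array([-1.54866220e-04, -4.13333058e+01, -2.32510436e+01,  7.29110325e-02,
        4.20763437e-02, -3.80497374e-05]), 'ee_pos': array([231.55102442, 525.86872086, 235.203115  ]), 'ee_rot': array([-1.79909128e+02, -1.64561282e-03,  1.56232316e+02]), 'force': array([-0.3393655 , -0.28679111, -0.49403685]), 'torque': array([-0.0505186 , -0.02693012,  0.01272897]), 'gripper_force': 0.0, 'gripper_width': 90.98824744572639} 22.0
```

View pics/scene0.png

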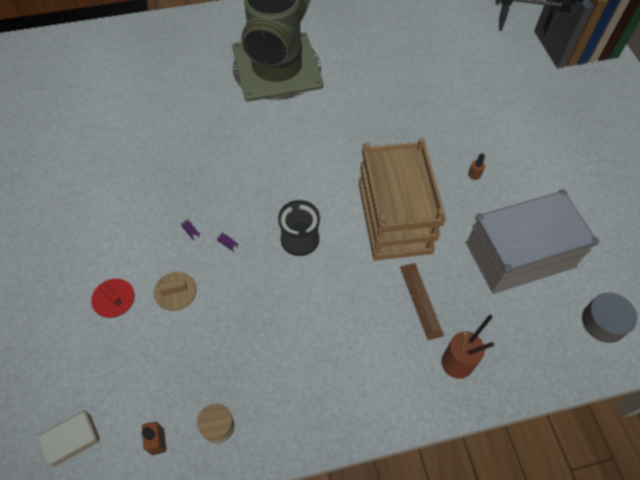

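View pics/top0.png

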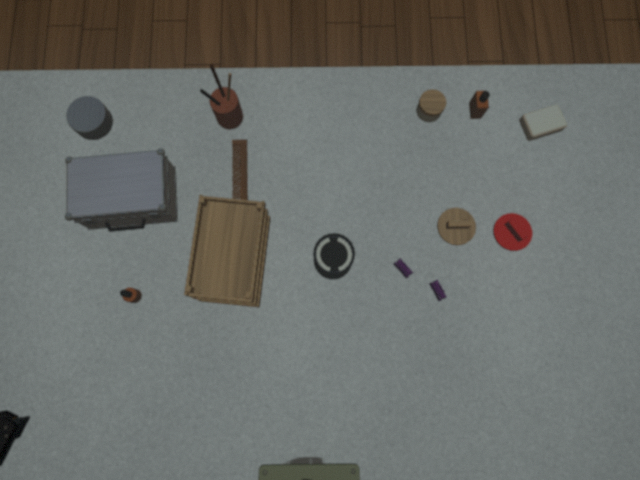

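The scene shows the canister mouth near (299,217), the wooden lid at (175,291), and the rightmost clip at (190,230). In the top view these are at (334,252), (457,226) and (437,290). The tray, comb and case are well to the left.

```bash
cat > h.py <<'E'
from workcell import *
import cv2, numpy as np
from scipy.spatial.transform import Rotation as Ro
def P(n,s=None):
    c=camera_params(n);K=c["camera_matrix"]
    if n=="wrist":
        T=np.eye(4);T[:3,:3]=Ro.from_euler("xyz",s["ee_rot"],degrees=True).as_matrix();T[:3,3]=s["ee_pos"]
        return K@np.linalg.inv(T@c["mount"])[:3]
    return K@np.c_[c["R"],c["t"]]
def tri(Pa,a,Pb,b):
    X=cv2.triangulatePoints(Pa,Pb,np.float64(a).reshape(2,1),np.float64(b).reshape(2,1))[:,0];return X[:3]/X[3]
def plane(Pm,uv,z):  # pixel to world at height z
    H=np.c_[Pm[:,:2],Pm[:,2]*z+Pm[:,3]];X=np.linalg.solve(H,[*uv,1]);return X[:2]/X[2]
def shift(s,goal):  # world TCP goal -> tool shift in cm
    return Ro.from_euler("xyz",s["ee_rot"],degrees=True).inv().apply(np.array(goal)-s["ee_pos"])/10
E
python3 - <<'E'
from h import *
A,B=P("scene"),P("top")
for n,a,b in(("clip",(190,230),(437,290)),("lid",(175,290),(457,226)),("mouth",(299,217),(334,252)),("polish",(478,165),(132,295))):print(n,tri(A,a,B,b).round())
for n,b,z in(("tray c",(205,200),165),("tray c",(264,203),165),("tray",(258,305),165),("comb",(240,170),3),("clip2",(403,268),13)):print(n,plane(B,b,z).round())
t=cv2.imread("pics/top0.png");s=cv2.imread("pics/scene0.png")
o=[cv2.resize(i[y-25:y+25,x-33:x+33],(396,300),interpolation=cv2.INTER_CUBIC) for i,x,y in((t,437,290),(t,457,226),(t,334,252),(s,299,220))]
cv2.imwrite("pics/crop.png",np.vstack([np.hstack(o[:2]),np.hstack(o[2:])]))
E
```

```text
clip [ 454. -282.   14.]
lid [ 594. -331.   23.]
mouth [526. -55.  94.]
polish [449. 377.  38.]
tray c [620. 198.]
tray c [612.  83.]
tray [414.  92.]
comb [737. 155.]
clip2 [ 504. -208.]
```

View pics/crop.png

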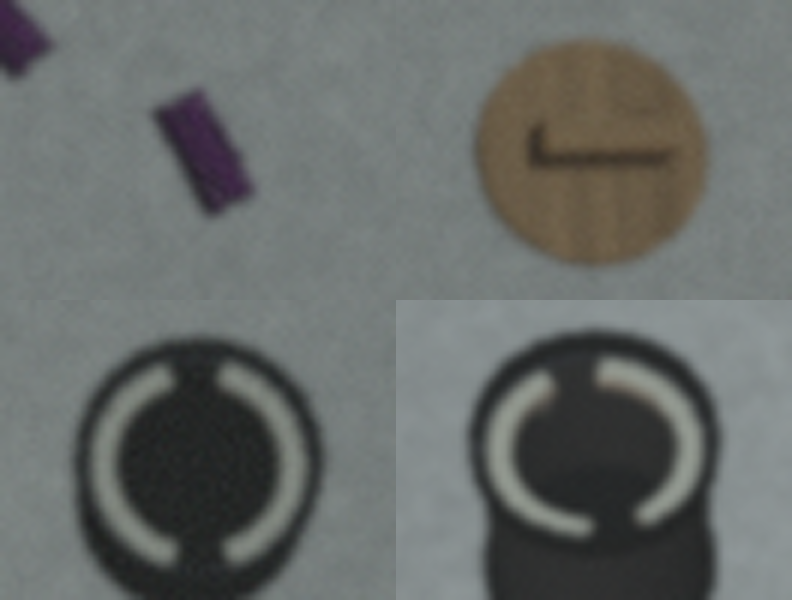

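Crop readings: the rim ring centre is at (334.3,254.5) in the top view and (298.9,219.4) in the scene, with the slots nearly along world x. The clip's long axis is about 26° from x, and the lid bar lies about along y.

```bash
python3 - <<'E'
from h import *
A,B=P("scene"),P("top")
print(tri(A,(298.9,219.4),B,(334.3,254.5)),tri(A,(190,230),B,(437.8,290.3)))
s=state();print(shift(s,(526,-58,236)).round(2),shift(s,(454,-284,180)).round(2))
E
```

```text
[523.45083579 -55.87950634  80.30117566] [ 453.54803656 -283.20306852   13.57756255]
[-5.048e+01 -4.157e+01 -2.000e-02] [-53.   -65.14   5.62]
```

step_arm([
  [[-50.5,-41.6,0,2.27,1],[-50.5,-41.6,0,2.27,1],[-50.5,-41.6,0,2.27,1],[-50.5,-41.6,0,2.27,1],[-50.5,-41.6,0,2.27,1],[-50.5,-41.6,0,2.27,1],[-50.5,-41.6,0,2.27,1],[-50.5,-41.6,0,2.27,1],[-50.5,-41.6,0,2.27,1],[-50.5,-41.6,0,2.27,1],[-50.5,-41.6,0,2.27,1],[-50.5,-41.6,0,2.27,1],[-50.5,-41.6,0,2.27,1],[-50.5,-41.6,0,2.27,1],[-50.5,-41.6,0,2.27,1],[-50.5,-41.6,0,2.27,1],[-50.5,-41.6,0,2.27,1]],
])

```text
time_s: 2.22
ee_pos: [526.2, -57.8, 236.0]
ee_rot: [180.0, -0.0, 26.2]
force: [-0.1, -0.8, 0.5]
gripper_width: 91.0
gripper_force: 0.0
```

```bash
cat > look.py <<'E'
from h import *
import sys,pickle
s=state();cv2.imwrite(f"pics/{sys.argv[1]}.png",grab_frame("wrist"));pickle.dump(s,open(f"pics/{sys.argv[1]}.pkl","wb"))
print(s["time_s"],s["ee_pos"].round(1),s["ee_rot"].round(2),s["qpos"].round(1),s["force"].round(1),s["gripper_width"])
if len(sys.argv)>2: print(shift(s,eval(sys.argv[2])).round(2))
E
python3 look.py w1 "(454,-284,180)"
```

```text
2.225 [526.2 -57.8 236. ] [ 1.800e+02 -1.000e-02  2.622e+01] [-7.5 14.2 95.5  0.  70.3 56.3] [-0.1 -0.8  0.5] 91.0111655307053
[-16.48  17.1    5.6 ]
```

step_arm([
  [[-16.5,17.1,5.6,0,1],[-16.5,17.1,5.6,0,1],[-16.5,17.1,5.6,0,1],[-16.5,17.1,5.6,0,1],[-16.5,17.1,5.6,0,1],[-16.5,17.1,5.6,0,1]],
])

```text
time_s: 3.02
ee_pos: [453.7, -283.9, 180.0]
ee_rot: [-180.0, -0.0, 26.1]
force: [0.7, 0.0, -0.0]
gripper_width: 90.9
gripper_force: 0.0
```

```bash
python3 look.py w2; python3 -c "
import cv2,numpy as np
a=cv2.imread('pics/w1.png');b=cv2.imread('pics/w2.png')
cv2.imwrite('pics/w12.png',np.hstack([cv2.resize(i[90:390,120:520],(400,300)) for i in(a,b)]))"
```

```text
3.025 [ 453.7 -283.9  180. ] [-1.7997e+02 -3.0000e-02  2.6150e+01] [-33.3  17.2  99.8   0.   63.   30.5] [ 0.7  0.  -0. ] 90.87465158326629
```

View pics/w12.png

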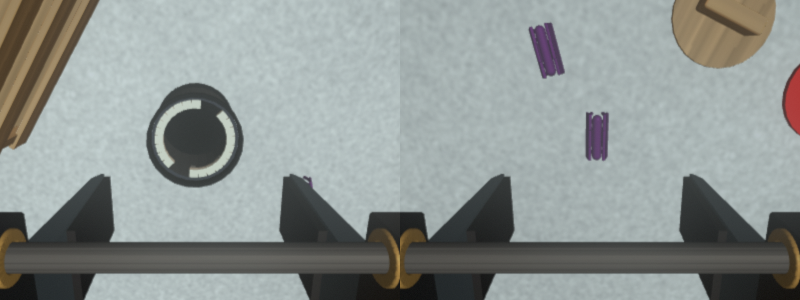

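The w1 half shows the canister ring centred at about wrist pixel (315,229). The w2 half shows the clip centred at (317,226), lengthwise along tool x, with the wooden lid at upper right.

```bash
python3 - <<'E'
from h import *
import pickle
s1,s2=[pickle.load(open(f"pics/w{i}.pkl","rb")) for i in(1,2)]
B=P("top")
print("clip",plane(P("wrist",s2),(317,226),20),tri(P("wrist",s2),(317,226),B,(437.8,290.3)))
print("can",plane(P("wrist",s1),(315,229.5),80),tri(P("wrist",s1),(315,229.5),B,(334.3,254.5)))
# lid in w2
print("lid",plane(P("wrist",s2),(120+323,90+17),21))
# fit white ring precisely
for f,Pm,roi in(("w1",P("wrist",s1),(255,345,165,290)),):
    g=cv2.cvtColor(cv2.imread(f"pics/{f}.png"),cv2.COLOR_BGR2GRAY);x0,x1,y0,y1=255,370,165,285
    m=(g>150).astype(np.uint8);n,l,st,c=cv2.connectedComponentsWithStats(m)
    for i in range(1,n):
        if 200<st[i,4]<5000:print(st[i],c[i],plane(Pm,c[i],80))
    
E
```

```text
clip [ 455.5097927  -283.44812262] [ 453.88792695 -282.87841908   10.26071294]
can [525.16819218 -56.78471908] [524.20373494 -56.17424608  76.78092973]
lid [ 593.51927708 -332.33942255]
[275 190  46  68 760] [290.44868421 217.02236842] [525.87357382 -31.81374178]
[310 201  45  67 710] [339.00422535 239.37042254] [526.45542853 -80.70485891]
```

step_arm([
  [[0.1,0,5,0,0.6],[0.1,0,10,0,0.6],[0.1,0,13,0,0.6],[0.1,0,15.1,0,0.6],[0.1,0,15.1,0,0.6],[0.1,0,15.1,0,0],[0.1,0,15.1,0,0],[0.1,0,15.1,0,0],[0.1,0,15.1,0,0],[0.1,0,15.1,0,0],[0.1,0,10,0,0],[0.1,0,4,0,0],[0.1,0,1,0,0],[0.1,0,1,0,0]],
], newtons=12)

```text
time_s: 4.82
ee_pos: [455.7, -284.6, 172.4]
ee_rot: [179.7, -0.2, 26.2]
force: [0.3, 0.7, -0.3]
gripper_width: 19.4
gripper_force: 12.0
```

```bash
python3 look.py w3 "(525.5,-56.3,150)"
```

```text
4.825 [ 455.7 -284.6  172.4] [179.71  -0.18  26.17] [-33.2  17.6 100.4   0.   61.6  30.6] [ 0.3  0.7 -0.3] 19.429770568363075
[ 16.33 -17.43   2.2 ]
```

step_arm([
  [[16.4,-17.2,2,0.445,0],[16.4,-17.2,2,0.445,0],[16.4,-17.2,2,0.445,0],[16.4,-17.2,2,0.445,0],[16.4,-17.2,2,0.445,0],[16.4,-17.2,2,0.445,0],[16.4,-17.2,2,0.445,0]],
])

```text
time_s: 5.75
ee_pos: [525.1, -58.4, 149.3]
ee_rot: [180.0, 0.1, 0.6]
force: [-1.3, -1.0, 0.4]
gripper_width: 20.1
gripper_force: 12.0
```

```bash
python3 look.py w4 "(525.5,-56.3,113)"
```

```text
5.75 [525.1 -58.4 149.3] [1.8e+02 8.0e-02 5.7e-01] [ -7.6  18.3 103.1  -0.   58.6  81.9] [-1.3 -1.   0.4] 20.12949977690545
[ 0.04 -0.21  3.63]
```

View pics/w4.png

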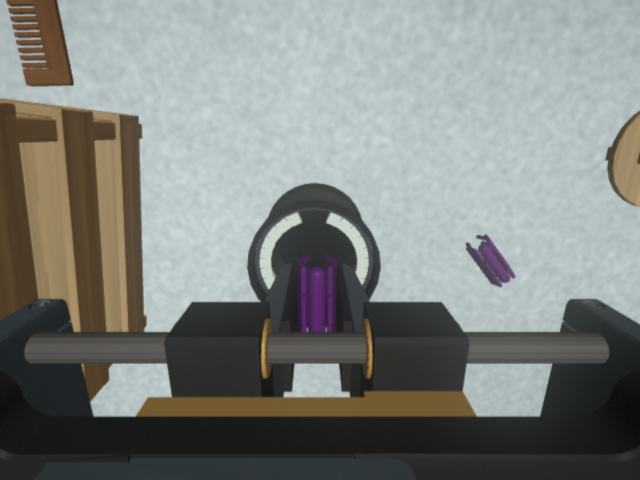

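The canister ring is centred at column 315 with the near slot at (315,215). The held clip is at column 318, so it's aligned with the mouth.

step_arm([
  [[0,0,2.5,0,0],[0,0,4,0,0],[0,0,4.6,0,0],[0,0,4.6,0,0],[0,0,4.6,0,0],[0,0,4.6,0,0.38],[0,0,4.6,0,0.38],[0,0,4.6,0,0.38],[0,0,4.6,0,0.38],[0,0,2,0,0.38],[0,0,-2,0,0.5],[0,0,-7,0,0.6],[0,0,-9,0,0.6],[0,0,-9,0,0.6]],
])

```text
time_s: 7.55
ee_pos: [526.6, -57.2, 241.5]
ee_rot: [180.0, -0.2, 0.7]
force: [0.3, -1.0, -0.5]
gripper_width: 54.5
gripper_force: 0.0
```

```bash
python3 look.py w5 "(593.5,-332,200)"
```

```text
7.55 [526.6 -57.2 241.5] [179.97  -0.22   0.68] [-7.4 13.9 95.1  0.  70.8 81.9] [ 0.3 -1.  -0.5] 54.4963442689678
[ 6.35 27.56  4.19]
```

View pics/w5.png

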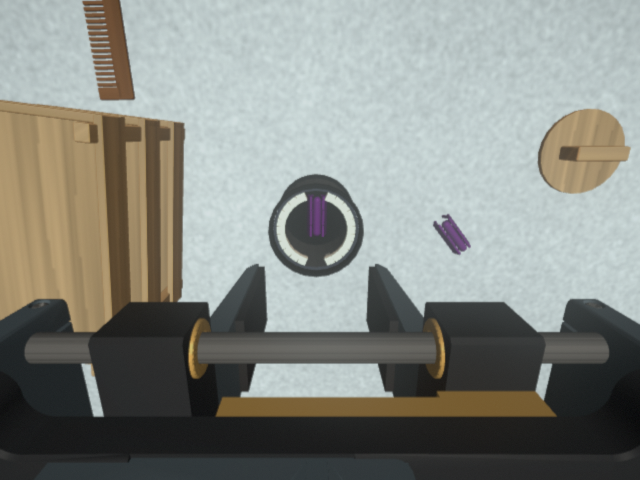

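The clip is lying inside the canister at (317,215). The ring is centred near (316,228). The lid is at about (584,150) with its bar roughly across the image.

step_arm([
  [[6.5,27.6,4,-1.56,0.6],[6.5,27.6,4,-1.56,0.6],[6.5,27.6,4,-1.56,0.6],[6.5,27.6,4,-1.56,0.6],[6.5,27.6,4,-1.56,0.6],[6.5,27.6,4,-1.56,0.6],[6.5,27.6,4,-1.56,0.6],[6.5,27.6,4,-1.56,0.6],[6.5,27.6,4,-1.56,0.6],[6.5,27.6,4,-1.56,0.6],[6.5,27.6,4,-1.56,0.6]],
])

```text
time_s: 8.98
ee_pos: [593.7, -332.1, 198.7]
ee_rot: [-179.9, -0.1, 90.0]
force: [-0.7, -1.4, -0.3]
gripper_width: 54.9
gripper_force: 0.0
```

```bash
python3 look.py w6; python3 - <<'E'
from h import *
import pickle
s=pickle.load(open("pics/w5.pkl","rb"));Pm=P("wrist",s)
g=cv2.cvtColor(cv2.imread("pics/w5.png"),cv2.COLOR_BGR2GRAY);m=(g>150).astype(np.uint8);m[:,:262]=0;m[:,372:]=0
n,l,st,c=cv2.connectedComponentsWithStats(m)
for i in range(1,n):
    if 200<st[i,4]<3000:print(st[i],plane(Pm,c[i],80))
i=cv2.imread("pics/w6.png");cv2.imwrite("pics/w6c.png",cv2.resize(i[140:320,200:440],(800,600),interpolation=cv2.INTER_CUBIC))
E
```

```text
8.975 [ 593.7 -332.1  198.7] [-1.799e+02 -7.000e-02  8.999e+01] [-30.2  29.2  77.6   0.   73.3 -30.2] [-0.7 -1.4 -0.3] 54.93638461861394
[276 193  32  72 762] [525.68297045 -32.18786015]
[325 193  31  72 743] [526.42267468 -80.89049805]
```

View pics/w6c.png

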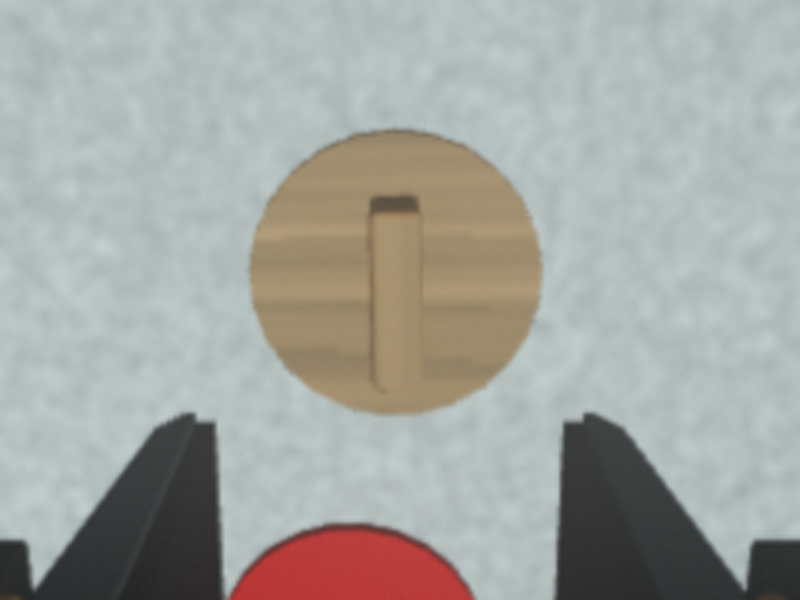

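The lid disc is centred at crop (395.5,271.5), wrist pixel (318.7,221.5). The bar's top face is centred at crop (397,301), wrist (319.1,230.3), and it is aligned with tool x to within 1°.

```bash
python3 - <<'E'
from h import *
import pickle
s=pickle.load(open("pics/w5.pkl","rb"));Pm=P("wrist",s)
g=cv2.cvtColor(cv2.imread("pics/w5.png"),cv2.COLOR_BGR2GRAY);m=(g>150).astype(np.uint8);m[:,:262]=0;m[:,372:]=0
n,l,st,c=cv2.connectedComponentsWithStats(m)
for i in range(1,n):
    if 200<st[i,4]<3000:
        ys,xs=np.where(l==i);W=np.array([plane(Pm,(x,y),80) for x,y in zip(xs,ys)]);print(W.min(0),W.max(0))
        r=W-[526,-56.5];a=np.hypot(*r.T);print(a.min(),a.max(),np.degrees(np.arctan2(*r.T)).min(),np.degrees(np.arctan2(*r.T)).max())
s6=pickle.load(open("pics/w6.pkl","rb"));Q=P("wrist",s6)
s2=pickle.load(open("pics/w2.pkl","rb"));
print(plane(Q,(318.7,221.5),21),plane(Q,(319.1,230.3),49),tri(Q,(318.7,221.5),P("wrist",s2),(443.5,107)),tri(Q,(318.7,221.5),P("top"),(363+66*0+196/6+424-363,201+153/6)))
print("bar dir",[plane(Q,(200+x*.3,140+y*.3),49) for x,y in((396,212),(398.5,389))])
print(shift(s6,(593,-331.5,60)))
E
```

```text
[490.97507074 -48.6374498 ] [559.11684055 -19.84406848]
28.240351123589072 37.56319768994321 -74.76926211624657 73.10850347833752
[491.23736879 -93.02349482] [559.37159221 -64.68676255]
27.943965047120177 37.30793573511398 -178.65135049718677 179.89917295769857
[ 595.60583573 -330.26523704] [ 595.7978437  -331.36990862] [ 595.47482888 -333.34753857   14.04901769] [ 595.65953033 -332.43592803   12.30541952]
bar dir [array([ 595.49914021, -307.22296904]), array([ 596.24725735, -356.37676351])]
[ 0.04120179 -0.04343552 13.86740073]
```

step_arm([
  [[0.08,0.19,6,-0.015,0.6],[0.08,0.19,11,-0.015,0.6],[0.08,0.19,14,-0.015,0.6],[0.08,0.19,15.35,-0.015,0.6],[0.08,0.19,15.35,-0.015,0.6],[0.08,0.19,15.35,-0.015,0.6],[0.08,0.19,15.35,-0.015,0],[0.08,0.19,15.35,-0.015,0],[0.08,0.19,15.35,-0.015,0],[0.08,0.19,15.35,-0.015,0],[0.08,0.19,15.35,-0.015,0],[0.08,0.19,15.35,-0.015,0]],
], newtons=45)

```text
time_s: 10.52
ee_pos: [595.9, -331.5, 46.5]
ee_rot: [180.0, -0.0, 90.9]
force: [-0.3, 0.3, 0.4]
gripper_width: 13.5
gripper_force: 45.0
```

```bash
python3 look.py w7 "(525.3,-56.4,180)"
```

```text
10.525 [ 595.9 -331.5   46.5] [ 1.800e+02 -1.000e-02  9.092e+01] [-30.1  36.5  87.9   0.   55.7 -31. ] [-0.3  0.3  0.4] 13.485962651844327
[ 27.62  -6.62 -13.35]
```

step_arm([
  [[0,0,-5,0,0],[0,0,-10,0,0],[0,0,-13.35,0,0],[27.62,-6.62,-13.35,-1.569,0],[27.62,-6.62,-13.35,-1.569,0],[27.62,-6.62,-13.35,-1.569,0],[27.62,-6.62,-13.35,-1.569,0],[27.62,-6.62,-13.35,-1.569,0],[27.62,-6.62,-13.35,-1.569,0],[27.62,-6.62,-13.35,-1.569,0],[27.62,-6.62,-13.35,-1.569,0],[27.62,-6.62,-13.35,-1.569,0],[27.62,-6.62,-13.35,-1.569,0],[27.62,-6.62,-13.35,-1.569,0],[27.62,-6.62,-13.35,-1.569,0],[27.62,-6.62,-13.35,-1.569,0]],
])

```text
time_s: 12.58
ee_pos: [525.3, -56.4, 179.9]
ee_rot: [180.0, -0.0, -179.2]
force: [-0.9, -0.4, -0.4]
gripper_width: 13.8
gripper_force: 45.0
```

```bash
python3 look.py w8 "(525.3,-56.4,130)";python3 - <<'E'
from h import *
t=grab_frame("top");s=grab_frame("scene");w=cv2.imread("pics/w8.png")
cv2.imwrite("pics/c8.png",np.hstack([cv2.resize(w[120:420,160:480],(320,300))]+[cv2.resize(s[160:260,260:340],(320,400))[50:350]]))
E
```

```text
12.575 [525.3 -56.4 179.9] [ 179.99   -0.   -179.21] [ -7.4  16.6 100.7   0.   62.7 -98.2] [-0.9 -0.4 -0.4] 13.816584456138765
[ 0.   -0.    4.99]
```

View pics/c8.png

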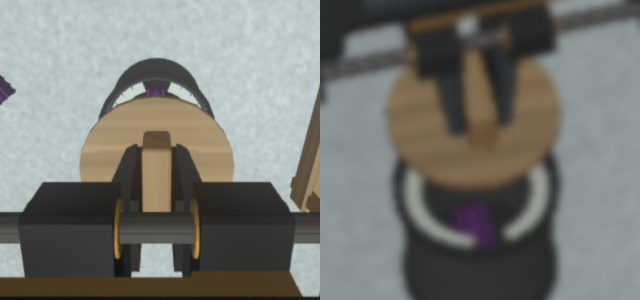

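The lid hangs level and centred over the mouth: bar at crop column 157, ring at about 159. The clip is still visible inside the canister.

step_arm([
  [[0,0,3,0,0],[0,0,4.8,0,0],[0,0,5.1,0,0],[0,0,5.3,0,0],[0,0,5.5,0,0],[0,0,5.6,0,0],[0,0,5.7,0,0],[0,0,5.7,0,0]],
])

```text
time_s: 13.72
ee_pos: [525.4, -56.4, 123.0]
ee_rot: [180.0, 0.0, -179.2]
force: [-0.3, 0.5, -0.7]
gripper_width: 13.8
gripper_force: 45.0
```

```bash
python3 look.py w9; python3 -c "
from h import *
print(state()['torque'])"
```

```text
13.725 [525.4 -56.4 123. ] [ 1.8000e+02  1.0000e-02 -1.7918e+02] [ -7.4  19.9 105.2   0.   54.9 -98.2] [-0.3  0.5 -0.7] 13.789439994118377
[ 0.02372375 -0.02757269  0.02185526]
```

step_arm([
  [[0,0,0.2,0,0],[0,0,0.4,0,0],[0,0,0.6,0,0],[0,0,0.8,0,0],[0,0,0.95,0,0],[0,0,1.05,0,0],[0,0,1.1,0,0],[0,0,1.1,0,0]],
])

```text
time_s: 14.78
ee_pos: [525.4, -56.4, 112.6]
ee_rot: [180.0, 0.0, -179.2]
force: [-2.1, 0.6, 6.9]
gripper_width: 13.8
gripper_force: 45.0
```

step_arm([
  [[0,0,0.03,0.15,0],[0,0,0.03,0.3,0],[0,0,0.03,0.45,0],[0,0,0.03,0.6,0],[0,0,0.03,0.75,0],[0,0,0.03,0.9,0],[0,0,0.03,1.05,0],[0,0,0.03,1.2,0],[0,0,0.03,1.35,0],[0,0,0.03,1.48,0],[0,0,0.03,1.57,0],[0,0,0.03,1.57,0],[0,0,0.03,1.57,0]],
])

```text
time_s: 16.4
ee_pos: [526.5, -56.5, 112.7]
ee_rot: [179.8, 0.0, 90.8]
force: [-0.3, -0.5, 5.4]
gripper_width: 13.8
gripper_force: 45.0
```

```bash
python3 look.py w10; python3 -c "
from h import *
print(state()['torque'])"
```

```text
16.4 [526.5 -56.5 112.7] [1.7983e+02 2.0000e-02 9.0830e+01] [ -7.4  20.6 105.9   0.   53.4  -8.2] [-0.3 -0.5  5.4] 13.762625240139748
[-0.07214485  0.16100379 -0.18614331]
```

step_arm([
  [[0,0,-0.2,0,0],[0,0,-0.4,0,0],[0,0,-0.47,0,0],[0,0,-0.47,0,0],[0,0,-0.47,0,0]],
])

```text
time_s: 17.08
ee_pos: [525.8, -56.4, 116.4]
ee_rot: [179.9, 0.0, 90.9]
force: [1.8, -1.1, 2.6]
gripper_width: 13.7
gripper_force: 45.0
```

step_arm([
  [[0,0,0,0,0.5],[0,0,0,0,0.5],[0,0,0,0,0.5],[0,0,0,0,0.5],[0,0,-3,0,0.6],[0,0,-8,0,0.6],[0,0,-12,0,0.6],[0,0,-12,0,0.6],[0,0,-12,0,0.6]],
])

```text
time_s: 18.2
ee_pos: [524.7, -56.3, 235.5]
ee_rot: [-179.9, -0.0, 90.9]
force: [-0.2, -0.1, -0.7]
gripper_width: 54.7
gripper_force: 0.0
```

```bash
python3 look.py w11; python3 -c "
from h import *
w=cv2.imread('pics/w11.png');s=grab_frame('scene')
cv2.imwrite('pics/c11.png',np.hstack([cv2.resize(w[150:300,230:390],(400,375)),cv2.resize(s[180:270,250:346],(400,375))]))"
```

```text
18.2 [524.7 -56.3 235.5] [-1.7991e+02 -2.0000e-02  9.0860e+01] [-7.4 14.1 95.7  0.  70.3 -8.2] [-0.2 -0.1 -0.7] 54.7078060278726
```

View pics/c11.png

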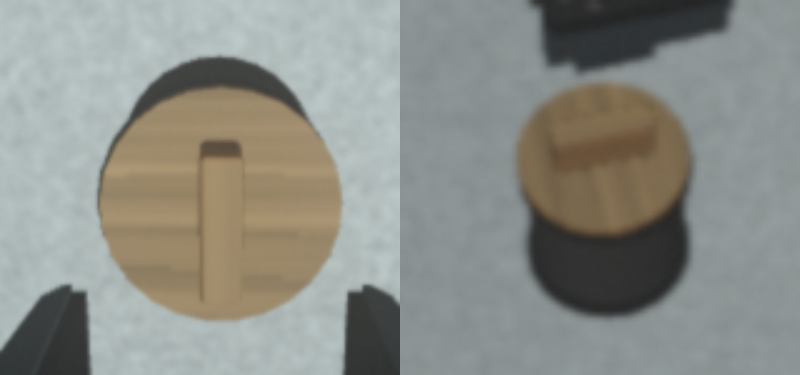

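The lid is seated level, with the bar square to the slots and the gripper clear. While I raised the lid it reached about 5 mm above the rim without any pull back, so the lugs are in the pockets.

```bash
python3 -c "
from workcell import *
print(job_done())"
```

```text
the job is handed in; nothing more can be done
None
```

I put the hair clip in the canister, turned the wooden lid a quarter turn clockwise and released it. By the wrist-force readings it is locked, and I handed the job in at about 18 s of the 72 s limit; no verdict was shown.

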